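# Earth a polymer specimen and hold it ready over the balance

### The job

Take the white polymer specimen by its stem and discharge it on the sprung earthing bar: press one of its two broad sides flat against the bar until the bar gives a few millimetres, then turn the specimen a quarter turn and press one of its two narrow ends against it in the same way. Then carry it over the things standing in between, and over the rim of the clear draught frame, to the balance, and finish while still holding it still and upright about 1 cm above the middle of the pan, its long side parallel to the front of the balance, so that the balance can be tared: it must never touch the balance or its frame. Do not let go at the end, and do not shift or knock over anything else on the bench.

Things in the scene. Friction and masses are not known exactly. Their poses are not given: they have to be found in the camera images.
- specimen_centre (a point): centre (half-way up, 46 mm above its underside) of the specimen: a loose white polymer block 60 mm long (its x) by 36 mm wide (its y) by 40 mm high, with an upright square stem 18 x 18 mm in the middle of its top, sides parallel to the block's, that reaches 92 mm above the underside (z up). The stem is the grip: its free middle lies 68 mm above the underside, 22 mm above this point. About 0.15 kg. Starts standing on the worktop.
- specimen: the same specimen; origin at the centre of its underside, same axes
- bar_face (a point): centre of the front face of the earthing bar at rest, 26 mm above the worktop: a bare steel bar 110 mm long (along y), 26 mm high (13 to 39 mm above the worktop) and 10 mm thick, sprung on a low grey stand that is fixed to the worktop. x points level into the face (the pushing direction, away from the robot), z up. Nothing stands in front of the face at its own height; the stand lies behind it.
- earth_bar (a joint): how far the earthing bar is pushed back along its x, in m: 0 at rest, 0.012 at its stop; a light spring of 0.4 N per mm brings it back
- pan_centre (a point): centre of the top of the balance pan, 96 mm above the worktop. x points to the back of the balance (its display is on the -x side), y runs parallel to its front edge, z up. The pan measures 168 mm (x) by 182 mm (y) and is closed in by a clear draught frame, open above: four thin upright walls with an aluminium rim, 178 mm (x) by 196 mm (y) inside, whose rim stands 39 mm above the pan (135 mm above the worktop); the frame's centre is within 1 mm of this point.
- balance: the top-pan balance with its draught frame, 262 mm deep (x) by 203 mm wide (y), fixed; origin under the centre of its underside, the pan's centre is 36 mm behind (+x) of it; same axes as the pan's
- tap_top (a point): middle of the highest part of an orange gas tap, a fixed slender upright post 172 mm high that stands near the balance, its lever and nozzle reach at most 40 mm sideways of this point; keep clear of it
- beaker: clear plastic beaker, 76 mm wide, 86 mm high; stands in the row between the specimen and the balance; loose, leave it alone; origin at the centre of its underside
- dropper: small clear dropper bottle with a black top, 33 mm wide, 100 mm high; stands in the row between the specimen and the balance; loose, leave it alone; origin at the centre of its underside
- small_cylinder: small clear measuring cylinder, foot 40 mm wide, 125 mm high; stands in the row between the specimen and the balance; loose, leave it alone; origin at the centre of its underside
- squeeze_bottle: white squeeze bottle with a spout, 60 mm wide, 192 mm high; stands aside; loose, leave it alone; origin at the centre of its underside
- vial: white screw-cap vial, 27 mm wide, 58 mm high; stands aside; loose, leave it alone; origin at the centre of its underside
- dish: clear petri dish, 62 mm wide, 14 mm high; stands aside; loose, leave it alone; origin at the centre of its underside

How it is judged:
By the outcome, as a careful person would: the job done as asked, in the order asked, and still so for the second after the job is handed in, while the arm keeps its last pose, push and grip.
It also fails if it takes over 58 s, if anything falls off the work surface, if the arm or the gripper's body presses on something with over 40 N, if the wrist force passes 120 N, or if a joint passes its speed limit or range.

### The arm

A 7-joint arm with a two-finger parallel gripper is mounted at the origin on a cart in front of the work surface, level with it; the furniture and walls round the work are solid. World frame = base frame: x ahead of the robot, y to its left, z up, the work surface at z = 0. Lengths are in m, angles in rad, forces in N, time in s.
With the tool pointing down it reaches from about 0.35 to 0.9 m from the base axis. Payload 8.1 kg.
Tool frame: the origin (TCP) lies on the centre line of the jaws, within the pads' length; the fingertips stand 17 mm ahead of it and the grasp point (between the pads) lies 2 mm behind it; z points along the fingers, y is the direction in which the jaws open and shut (so a half turn about z gives the same grasp; the last joint's range is limited). The gripper opens to 92 mm and grips with 3 to 60 N. Pads are 19 mm wide; open, the fingers measure 130 mm over their backs; the gripper's body (75 mm by 190 mm) begins 47 mm behind the grasp point.
Start: joints at [-0.103, 0.434, 0.025, 1.573, -0.012, 1.134, -0.075], TCP at [0.625, -0, 0.244] pointing down, gripper open.
Joint ranges: [-2.62, 2.62], [-0.44, 2.09], [-1.27, 1.32], [0.08, 2.57], [-1.32, 4.46], [0.12, 2], [-2.74, 2.74]. Speed limits (rad/s): [2.22, 2.22, 3.01, 3.01, 3.14, 3.14, 3.14].

### API

Orientations are given as a rotation vector (axis times angle).
In Python, from cell import arm, imaging, job gives the robot as it stands.
- The arm moves only by the tool jog_arm, never from a script. Its argument "moves" is a list of rows, each an object with "fingers": the closure, from -1 (fully open) to 1 (shut); "xyz": the shift along the tool's x, y, z in cm, a list of three; "angular": the turn, a rotation vector about the tool's x, y, z in rad, a list of three. In form: [{"fingers": fingers, "xyz": [dx, dy, dz], "angular": [ax, ay, az]}, ...]. A call has 1 to 12 rows; each row is the pose to reach, as a shift and turn from the pose commanded when the call began, along the tool's axes at that moment; what a row does not reach only later rows make up. A row lasts 1/8 s, in which the tool goes at most 62.5 mm and 10.7 degrees, less where a joint would pass 70% of its speed; a pose out of reach is approached as far as the arm can. A call with a gripper value outside its range is refused whole. The fingers move at their own pace and stop on an object; "grip_force" is the grip in N (left out, the last holds). Time passes only in rows, so rows that repeat a pose let the fingers close. It gives the time, the measured TCP pose, the force and the opening at its end, in the units of the state.
- arm.observe(): the state, without advancing time (a new reading comes with each control period).
- imaging.get_image(name): name is "scene" or "side" or "wrist"; returns the picture (420x560x3 uint8, red, green, blue); there is no depth.
- imaging.camera_params(name): a dict with "fx", "fy", "cx", "cy" (pixels), "dist" ([k1, k2, p1, p2, k3] as OpenCV has them; the pictures are not rectified), "rvec" (rotation vector, rad) and "tvec" (3), from world to camera coordinates, as OpenCV has them; the wrist camera has in their place "hand_eye" (4x4, takes a point from camera to tool coordinates, whose origin is the TCP and whose axes are the flange's). Camera axes: x right, y down, z forward; pixel columns grow to the right and rows downward; lengths in m; the calibration is good to about 2 mm. A picture is of the moment at which its call begins: read the wrist's pose just before it. camera_params takes no time and is no camera call.
- job.sign_off(): hands the job in, once; it reports no verdict.
The state is a dict: "clock": time; "joints": joint angles; "dq": joint speeds; "joint_efforts": joint torques, N m; "position": TCP position; "ee_rot": TCP orientation; "force": force on the tool from outside, world axes, zero at the start; "ft_torque": the same for the moment, N m; "width": opening from 0.0 (shut) to 1.0 (fully open).
Only numpy, scipy, OpenCV 4.12 (cv2) and the standard library are available. Lean on these libraries where they do the work, as an engineer would, in place of code of your own. Each camera call takes 0.05 s, during which the arm holds its last target. There are 200 camera calls.

## Working session

There is one attempt and no reset: what is moved stays moved. The work goes in short steps, Python scripts to look and compute and a tool call to move; the robot and the scene stay as the last step left them, time stands still between calls to the robot, and variables do not carry over. Pictures are saved under pics/ and viewed, about 8 in all and at most 12, crops included, and the job is handed in when it is done.

Besides the shell and the picture viewer there is one more tool, called after "Call:" by a JSON object that holds its "name" and its "arguments", one argument or row to a line. jog_arm: Moves the arm, as the interface text tells. Its arguments: {"type":"object","properties":{"moves":{"type":"array"},"grip_force":{"type":"number"}},"required":["moves"]}

```bash
mkdir -p pics; ls; python3 - <<'E'
from cell import arm, imaging
import cv2,numpy as np
s=arm.observe();print({k:np.round(v,3) for k,v in s.items()})
for n in("scene","side","wrist"):
    im=imaging.get_image(n);cv2.imwrite(f"pics/{n}0.png",im[:,:,::-1]);print(n,imaging.camera_params(n))
E
```

```text
pics
{'clock': np.float64(0.0), 'joints': array([-0.103,  0.435,  0.025,  1.574, -0.012,  1.134, -0.075]), 'dq': array([ 0.   , -0.001, -0.001,  0.001, -0.001,  0.001,  0.   ]), 'joint_efforts': array([ 0.0000e+00, -6.6785e+01,  9.8500e-01, -3.1446e+01, -6.1000e-02,
        4.3000e-02,  0.0000e+00]), 'position': array([ 0.624, -0.   ,  0.243]), 'ee_rot': array([-2.221e+00, -2.221e+00,  2.000e-03]), 'force': array([-0.244, -0.23 , -1.181]), 'ft_torque': array([ 0.008, -0.015,  0.024]), 'width': np.float64(1.001)}
scene {'fx': 496.5341811056793, 'fy': 496.5341811056793, 'cx': 277.8277100894758, 'cy': 212.26268667932092, 'dist': array([0.00967926, 0.        , 0.        , 0.        , 0.        ]), 'rvec': array([ 1.87415711, -0.93434248,  0.59635983]), 'tvec': array([-0.45815819,  0.27676687,  1.00559171])}
side {'fx': 492.5370288483431, 'fy': 492.5370288483431, 'cx': 280.17984453497354, 'cy': 214.28288479947318, 'dist': array([-0.02489037,  0.        ,  0.        ,  0.        ,  0.        ]), 'rvec': array([ 2.10679045, -0.47275945,  0.26064551]), 'tvec': array([-0.56072623,  0.16401567,  1.21848577])}
wrist {'fx': 310.59869465390113, 'fy': 310.59869465390113, 'cx': 272.10740689062413, 'cy': 205.3807627932919, 'dist': array([0.00911605, 0.        , 0.        , 0.        , 0.        ]), 'hand_eye': array([[ 5.57394283e-04, -9.59287987e-01, -2.82429190e-01,
         7.71586818e-02],
       [ 9.99999561e-01,  3.21898592e-04,  8.80222708e-04,
        -6.96878357e-04],
       [-7.53473512e-04, -2.82429556e-01,  9.59287745e-01,
        -1.40702518e-01],
       [ 0.00000000e+00,  0.00000000e+00,  0.00000000e+00,
         1.00000000e+00]])}
```

View pics/scene0.png

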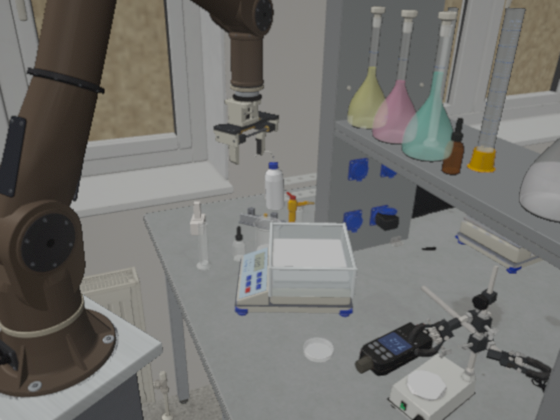

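View pics/side0.png

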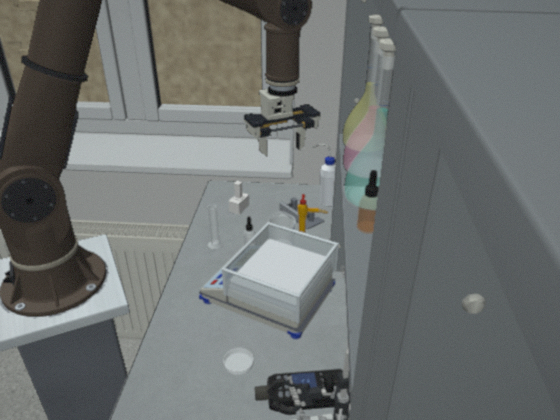

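The scene view shows the balance at (300,265), the specimen at (197,220), the small cylinder at (203,250), the dropper at (238,245), the tap at (292,208), the bar stand at (258,218) and the dish at (318,350). The side view shows the specimen at (238,200), the cylinder at (214,230), the bar at (300,213), the tap at (303,215), the squeeze bottle at (328,180) and the balance at (280,275).

```bash
cat > h.py <<'E'
from cell import arm, imaging
import cv2,numpy as np
R=lambda v:cv2.Rodrigues(np.array(v,float))[0]
def cam(n,s=None):
    p=imaging.camera_params(n);K=np.array([[p['fx'],0,p['cx']],[0,p['fy'],p['cy']],[0,0,1.]])
    if n=='wrist':
        T=np.eye(4);T[:3,:3]=R(s['ee_rot']);T[:3,3]=s['position'];T=T@p['hand_eye'];C=T[:3,3];Rw=T[:3,:3]
    else:
        Rw=R(p['rvec']).T;C=-Rw@p['tvec']
    return K,np.array(p['dist']),C,Rw
def ray(c,uv):
    K,d,C,Rw=c;q=cv2.undistortPoints(np.array(uv,float).reshape(1,1,2),K,d)[0,0]
    r=Rw@[q[0],q[1],1];return C,r/np.linalg.norm(r)
def plane(c,uv,z):
    C,r=ray(c,uv);return C+r*(z-C[2])/r[2]
def tri(*cu):
    A=0;b=0;L=[ray(c,u) for c,u in cu]
    for C,r in L:
        M=np.eye(3)-np.outer(r,r);A=A+M;b=b+M@C
    X=np.linalg.solve(A,b);return X,max(np.linalg.norm((np.eye(3)-np.outer(r,r))@(X-C)) for C,r in L)
def proj(c,X):
    K,d,C,Rw=c;return cv2.projectPoints(np.array(X,float).reshape(-1,1,3),cv2.Rodrigues(Rw.T)[0],-Rw.T@C,K,d)[0][:,0]
E
python3 - <<'E'
from h import *
a,b=cam('scene'),cam('side')
print(a[2],b[2])
for n,u,v in [("stemtop",(198,204),(239,183)),("tap",(291,196),(303,197)),("sqz",(272,164),(329,158)),("dropper",(239,229),(249,218)),("cyl foot",(203,266),(213,245))]:
    X,e=tri((a,u),(b,v));print(n,X.round(3),round(e,4))
for n,v,z in [("rimL",(224,269),.135),("rimB",(270,226),.135),("rimR",(339,242),.135),("rimF",(297,295),.135),("dish",(238,360),.01),("barfront",(280,205),.04),("barR",(325,210),.04)]:print(n,plane(b,v,z).round(3))
for n,v in [("rimBL",(269,226)),("rimBR",(349,226)),("rimFR",(353,266)),("rimFL",(270,263))]:print(n,plane(a,v,.135).round(3))
A=cv2.imread('pics/scene0.png')[150:320,160:380];B=cv2.imread('pics/side0.png')[150:320,160:380]
o=np.vstack([cv2.resize(A,(660,300)) if 0 else cv2.resize(A[20:140],(660,300),interpolation=2),cv2.resize(B[:120],(660,300),interpolation=2)]);cv2.imwrite('pics/crop1.png',o)
E
```

```text
[-0.35676087 -0.81657312  0.70968551] [ 0.10472732 -1.08113652  0.80386481]
stemtop [0.54  0.114 0.087] 0.0015
tap [ 0.608 -0.159  0.169] 0.0031
sqz [0.805 0.05  0.143] 0.0005
dropper [ 0.493 -0.079  0.093] 0.0017
cyl foot [ 0.403 -0.033  0.005] 0.0005
rimL [ 0.348 -0.296  0.135]
rimB [ 0.503 -0.19   0.135]
rimR [ 0.62  -0.316  0.135]
rimF [ 0.451 -0.434  0.135]
dish [ 0.319 -0.435  0.01 ]
barfront [0.631 0.023 0.04 ]
barR [ 0.737 -0.056  0.04 ]
rimBL [ 0.489 -0.179  0.135]
rimBR [ 0.61  -0.333  0.135]
rimFR [ 0.458 -0.427  0.135]
rimFL [ 0.359 -0.281  0.135]
```

View pics/wrist0.png

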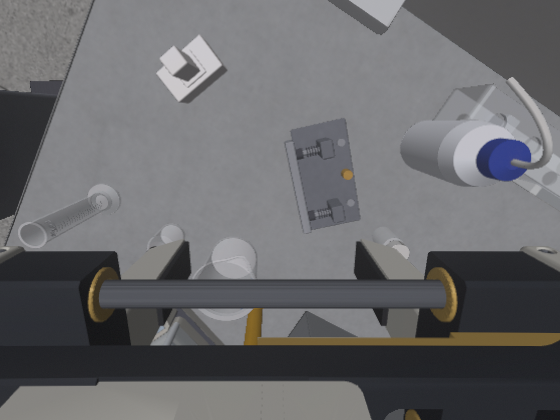

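View pics/crop1.png

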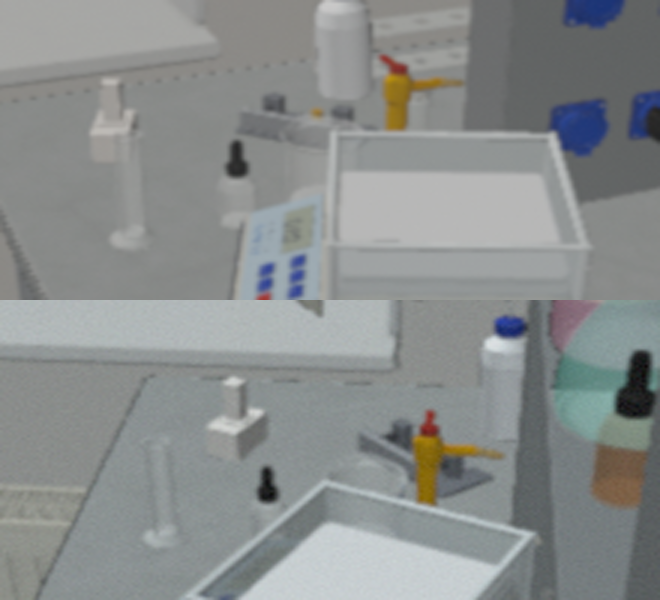

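The wrist view shows the stem top at (178,62), block corners near (200,37), (222,68), (184,101) and (158,70), and the bar's front edge from (286,141) to (306,232). The beaker is at (225,280) and the vial at (392,243). The crop confirms the order of the row.

```bash
python3 - <<'E'
from h import *
s=arm.observe();w=cam('wrist',s);b=cam('side');a=cam('scene')
print('cam',w[2])
P=lambda n,u,z:print(n,plane(w,u,z).round(3))
for u in[(200,37),(222,68),(184,101),(158,70)]:P('blk',u,.04)
P('stem',(178,62),.092)
for n,u in[('barF1',(286,141)),('barF2',(306,232)),('barB1',(296,140))]:P(n,u,.039)
P('vial',(392,243),.03);P('beaker foot',(235,263),.0);P('beaker rim',(225,290),.086);P('drop',(165,238),.05);P('cylfoot',(104,198),.003)
P('sqz cap',(503,160),.18)
for u in [(291,127),(345,120),(359,221)]:P('stand',u,.01)
rim=np.array([[.489,-.179],[.61,-.333],[.458,-.427],[.359,-.281]]) 
side=np.array([[.503,-.19],[.62,-.316],[.451,-.434],[.348,-.296]])
for r in(rim,side):print(r.mean(0),np.diff(np.vstack([r,r[:1]]),axis=0).round(3).tolist(),np.linalg.norm(np.diff(np.vstack([r,r[:1]]),axis=0),axis=1).round(3))
E
```

```text
cam [0.62413389 0.077138   0.38381492]
blk [0.552 0.15  0.04 ]
blk [0.573 0.122 0.04 ]
blk [0.532 0.09  0.04 ]
blk [0.508 0.12  0.04 ]
stem [0.543 0.12  0.092]
barF1 [0.639 0.049 0.039]
barF2 [ 0.664 -0.057  0.039]
barB1 [0.65  0.05  0.039]
vial [ 0.771 -0.075  0.03 ]
beaker foot [ 0.574 -0.118  0.   ]
beaker rim [ 0.573 -0.106  0.086]
drop [ 0.5   -0.061  0.05 ]
cylfoot [ 0.411 -0.025  0.003]
sqz cap [0.775 0.048 0.18 ]
stand [0.646 0.062 0.01 ]
stand [0.708 0.07  0.01 ]
stand [ 0.735 -0.054  0.01 ]
[ 0.479 -0.305] [[0.121, -0.154], [-0.152, -0.094], [-0.099, 0.146], [0.13, 0.102]] [0.196 0.179 0.176 0.165]
[ 0.4805 -0.309 ] [[0.117, -0.126], [-0.169, -0.118], [-0.103, 0.138], [0.155, 0.106]] [0.172 0.206 0.172 0.188]
```

Call:
{"name": "jog_arm", "arguments": {
  "moves": [
    {"fingers": -1, "xyz": [3, -2, 0], "angular": [0, 0, -0.16]},
    {"fingers": -1, "xyz": [6, -4, 0], "angular": [0, 0, -0.32]},
    {"fingers": -1, "xyz": [9, -6, 0], "angular": [0, 0, -0.48]},
    {"fingers": -1, "xyz": [12, -8.1, 0], "angular": [0, 0, -0.65]},
    {"fingers": -1, "xyz": [12, -8.1, 0], "angular": [0, 0, -0.65]},
    {"fingers": -1, "xyz": [12, -8.1, 0], "angular": [0, 0, -0.65]}
  ],
  "grip_force": 40
}}

```text
clock: 0.9
position: [0.5443, 0.1193, 0.2437]
ee_rot: [1.398, 2.813, -0.001]
force: [-0.1, 0.3, 0.8]
width: 0.999
```

```bash
python3 - <<'E'
from h import *
s=arm.observe();im=imaging.get_image('wrist');cv2.imwrite('pics/w1.png',im[:,:,::-1])
np.save('s1.npy',s,allow_pickle=True);print(s['position'],R(s['ee_rot']).round(3),s['force'])
m=(im.min(2)>150).astype('uint8');m[245:]=0
for c in cv2.findContours(m,0,2)[0]:
    if cv2.contourArea(c)>400:print(cv2.contourArea(c),cv2.minAreaRect(c))
w=cam('wrist',s);print(proj(w,[[.543,.12,.092],[.541,.12,.04]]))
E
```

```text
[0.54429932 0.11927292 0.2436701 ] [[-0.604  0.797  0.   ]
 [ 0.797  0.604 -0.001]
 [-0.001 -0.    -1.   ]] [-0.05040607  0.34923052  0.83083845]
1707.5 ((269.0, 180.0), (38.0, 52.0), 90.0)
42933.5 ((448.5, 122.0), (244.0, 221.0), 90.0)
[[271.3467397  195.25375898]
 [270.01468337 182.62944652]]
```

View pics/w1.png

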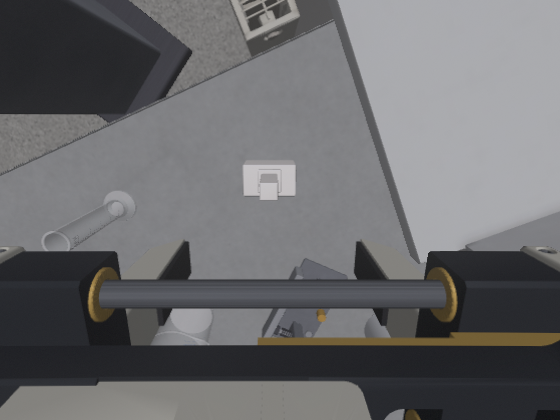

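The block is axis-aligned in the image, with its top spanning u 243–295 and v 166–196. The stem top is near (269,190).

```bash
python3 - <<'E'
from h import *
im=cv2.imread('pics/w1.png',0).astype(int)
print('blk col 248-254',im[155:205,248:255].mean(1).round().astype(int).tolist())
print('stem col 266-272',im[155:205,266:273].mean(1).round().astype(int).tolist())
print('stem row 184-194',im[184:194,252:288].mean(0).round().astype(int).tolist())
E
```

```text
blk col 248-254 [132, 133, 132, 132, 133, 146, 150, 151, 152, 158, 194, 195, 195, 195, 195, 195, 195, 195, 194, 194, 194, 194, 194, 194, 194, 193, 193, 193, 193, 193, 192, 193, 193, 192, 192, 192, 192, 192, 192, 190, 167, 105, 130, 130, 130, 131, 130, 131, 131, 130]
stem col 266-272 [133, 134, 133, 132, 134, 146, 151, 151, 152, 158, 194, 195, 195, 191, 166, 195, 195, 194, 180, 150, 151, 151, 151, 151, 152, 152, 151, 154, 196, 195, 195, 195, 194, 194, 194, 194, 194, 193, 193, 193, 192, 192, 191, 191, 186, 124, 131, 131, 130, 130]
stem row 184-194 [192, 193, 192, 193, 193, 185, 174, 174, 181, 194, 194, 195, 194, 194, 194, 194, 194, 194, 194, 194, 194, 194, 194, 194, 187, 161, 159, 186, 177, 176, 193, 193, 194, 193, 193, 193]
```

```bash
python3 - <<'E'
from h import *
s=np.load('s1.npy',allow_pickle=True).item();w=cam('wrist',s);Rt=R(s['ee_rot'])
for n,u,z in[('stem',(268.5,191),.092),('blk',(269,180),.04)]:
    p=plane(w,u,z);print(n,p.round(4),'tool cm',(Rt.T@(p-s['position'])*100).round(2))
for a,b,z in[((269,164.5),(269,195.5),.04),((268.5,182.5),(268.5,199.5),.092),((243,180),(295.5,180),.04)]:print(np.linalg.norm(plane(w,a,z)-plane(w,b,z)))
E
```

```text
stem [0.5382 0.1217 0.092 ] tool cm [ 0.57 -0.33 15.17]
blk [0.5383 0.1217 0.04  ] tool cm [ 0.57 -0.33 20.37]
0.0356279392218357
0.01693156859259329
0.059252017749670594
```

Call:
{"name": "jog_arm", "arguments": {
  "moves": [
    {"fingers": -1, "xyz": [0.6, -0.3, 4], "angular": [0, 0, 0]},
    {"fingers": -1, "xyz": [0.6, -0.3, 9], "angular": [0, 0, 0]},
    {"fingers": -1, "xyz": [0.6, -0.3, 14], "angular": [0, 0, 0]},
    {"fingers": -1, "xyz": [0.6, -0.3, 17.8], "angular": [0, 0, 0]},
    {"fingers": -1, "xyz": [0.6, -0.3, 17.8], "angular": [0, 0, 0]},
    {"fingers": 1, "xyz": [0.6, -0.3, 17.8], "angular": [0, 0, 0]},
    {"fingers": 1, "xyz": [0.6, -0.3, 17.8], "angular": [0, 0, 0]},
    {"fingers": 1, "xyz": [0.6, -0.3, 17.8], "angular": [0, 0, 0]},
    {"fingers": 1, "xyz": [0.6, -0.3, 17.8], "angular": [0, 0, 0]},
    {"fingers": 1, "xyz": [0.6, -0.3, 17.8], "angular": [0, 0, 0]},
    {"fingers": 1, "xyz": [0.6, -0.3, 17.8], "angular": [0, 0, 0]},
    {"fingers": 1, "xyz": [0.6, -0.3, 17.8], "angular": [0, 0, 0]}
  ]
}}

```text
clock: 2.45
position: [0.538, 0.123, 0.0657]
ee_rot: [-1.396, -2.814, 0.0]
force: [0.3, 0.3, -0.4]
width: 0.287
```

Call:
{"name": "jog_arm", "arguments": {
  "moves": [
    {"fingers": 1, "xyz": [0, 0, 0], "angular": [0, 0, 0]},
    {"fingers": 1, "xyz": [0, 0, 0], "angular": [0, 0, 0]},
    {"fingers": 1, "xyz": [0, 0, 0], "angular": [0, 0, 0]},
    {"fingers": 1, "xyz": [0, 0, 0], "angular": [0, 0, 0]},
    {"fingers": 1, "xyz": [0, 0, -2], "angular": [0, 0, 0]},
    {"fingers": 1, "xyz": [0, 0, -5], "angular": [0, 0, 0]},
    {"fingers": 1, "xyz": [0, 0, -8], "angular": [0, 0, 0]},
    {"fingers": 1, "xyz": [0, 0, -8], "angular": [0, 0, 0]},
    {"fingers": 1, "xyz": [0, 0, -8], "angular": [0, 0, 0]}
  ]
}}

```text
clock: 3.58
position: [0.5376, 0.1227, 0.1451]
ee_rot: [-1.396, -2.814, 0.001]
force: [-0.3, 0.5, -0.9]
width: 0.192
```

```bash
python3 - <<'E'
from h import *
s=arm.observe();print(s['position'],s['joints'].round(2),s['width']*92)
g=cv2.imread('pics/wrist0.png',0)
cv2.imwrite('pics/bar0.png',cv2.resize(g[110:245,260:380],None,fx=4.4,fy=4.4,interpolation=2))
for v in range(145,232,6):
    print(v,g[v,276:322].astype(int).tolist())
E
```

```text
[0.53756614 0.12274455 0.14508516] [-0.2   0.43 -0.16  1.86  0.09  0.86  0.24] 17.689631221001516
145 [132, 132, 131, 132, 132, 133, 134, 134, 118, 107, 132, 132, 132, 134, 132, 132, 131, 116, 101, 103, 102, 101, 102, 103, 103, 105, 105, 105, 104, 103, 103, 102, 104, 103, 102, 100, 100, 99, 100, 94, 71, 64, 61, 62, 77, 97]
151 [131, 131, 132, 132, 133, 132, 132, 132, 131, 120, 110, 128, 132, 133, 132, 132, 133, 133, 124, 95, 70, 71, 71, 71, 70, 71, 99, 130, 132, 131, 113, 97, 122, 99, 99, 118, 94, 111, 112, 83, 101, 97, 77, 84, 60, 77]
157 [132, 132, 133, 133, 132, 132, 132, 133, 133, 131, 126, 116, 119, 130, 132, 132, 132, 131, 133, 127, 98, 59, 60, 58, 56, 54, 54, 71, 94, 102, 102, 97, 94, 103, 104, 104, 104, 104, 104, 104, 104, 104, 103, 104, 95, 70]
163 [136, 137, 135, 134, 132, 132, 131, 133, 133, 134, 134, 133, 117, 102, 129, 131, 132, 131, 132, 132, 127, 104, 88, 101, 101, 102, 102, 101, 101, 101, 101, 102, 102, 103, 102, 103, 101, 101, 100, 101, 101, 103, 103, 103, 103, 103]
169 [134, 135, 134, 135, 134, 135, 135, 134, 134, 133, 133, 132, 132, 117, 106, 132, 132, 133, 133, 13
[... 1749 characters left out ...]
9, 88, 98]
217 [136, 137, 137, 136, 137, 136, 135, 134, 134, 133, 134, 133, 134, 133, 133, 133, 134, 134, 134, 134, 134, 133, 134, 121, 111, 132, 137, 136, 133, 133, 134, 129, 99, 64, 71, 70, 71, 70, 68, 75, 91, 103, 94, 77, 89, 90]
223 [135, 135, 134, 136, 136, 135, 134, 134, 133, 134, 134, 135, 136, 136, 135, 135, 134, 134, 133, 134, 134, 134, 135, 134, 123, 113, 131, 136, 136, 135, 134, 134, 128, 105, 90, 104, 102, 103, 102, 103, 102, 102, 103, 103, 104, 104]
229 [135, 136, 136, 135, 134, 135, 134, 135, 135, 135, 134, 135, 134, 135, 136, 136, 135, 135, 135, 134, 135, 136, 135, 135, 135, 135, 128, 121, 135, 136, 135, 134, 133, 129, 109, 89, 102, 111, 100, 110, 133, 132, 133, 133, 133, 133]
```

View pics/bar0.png

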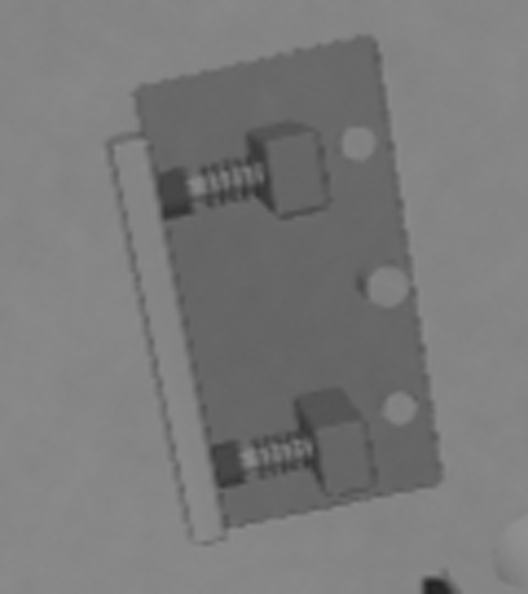

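The zoomed bar shows the front top edge as a thin dark line running from (285,143) to (303,232) in the original wrist image. The stand lies behind it.

```bash
python3 - <<'E'
from h import *
T=np.eye(4)
s0={'position':[.6241,-.0002,.2433],'ee_rot':[-2.221,-2.221,.002]};w=cam('wrist',s0)
p=plane(w,(285.5,145),.039);q=plane(w,(300.6,217),.039);d=(p-q)[:2];d/=np.linalg.norm(d)
n=np.array([d[1],-d[0]]);print(p,q,'normal ang',np.degrees(np.arctan2(n[1],n[0])))
e1=plane(w,(285,142.5),.039);e2=plane(w,(303.5,232),.039);c=((e1+e2)/2)[:2];c=p[:2]+d*np.dot(c-p[:2],d);print('ctr',c,np.linalg.norm(e1-e2))
s=arm.observe();Rt=R(s['ee_rot']);print('tool y ang',np.degrees(np.arctan2(Rt[1,1],Rt[0,1])))
for off in(.018,.030):
  for g in(.02,0,-.006):
    t=c-n*(off+g);dl=np.r_[t,s['position'][2]]-s['position'];print(off,g,t.round(4),'now-tool cm',(Rt.T@dl*100).round(2))
E
```

```text
[0.63869361 0.04429719 0.039     ] [ 0.6574402  -0.03880938  0.039     ] normal ang 12.711622585763106
ctr [ 0.64987563 -0.00527445] 0.10714014924306955
tool y ang 37.23580118852469
0.018 0.02 [ 0.6128 -0.0136] now-tool cm [-15.41  -2.26  -0.  ]
0.018 0 [ 0.6323 -0.0092] now-tool cm [-16.24  -0.44  -0.  ]
0.018 -0.006 [ 0.6382 -0.0079] now-tool cm [-16.49   0.1   -0.  ]
0.03 0.02 [ 0.6011 -0.0163] now-tool cm [-14.91  -3.35  -0.  ]
0.03 0 [ 0.6206 -0.0119] now-tool cm [-15.74  -1.53  -0.  ]
0.03 -0.006 [ 0.6265 -0.0106] now-tool cm [-15.99  -0.99  -0.  ]
```

Call:
{"name": "jog_arm", "arguments": {
  "moves": [
    {"fingers": 1, "xyz": [-1.5, -0.2, 0], "angular": [0, 0, -0.14]},
    {"fingers": 1, "xyz": [-4, -0.4, 0], "angular": [0, 0, -0.29]},
    {"fingers": 1, "xyz": [-6, -0.6, 0], "angular": [0, 0, -0.43]},
    {"fingers": 1, "xyz": [-8, -0.8, 0], "angular": [0, 0, -0.57]},
    {"fingers": 1, "xyz": [-10, -1.0, 0], "angular": [0, 0, -0.72]},
    {"fingers": 1, "xyz": [-12, -1.2, 0], "angular": [0, 0, -0.86]},
    {"fingers": 1, "xyz": [-13.5, -1.4, 0], "angular": [0, 0, -1.0]},
    {"fingers": 1, "xyz": [-14.1, -1.6, 0], "angular": [0, 0, -1.143]},
    {"fingers": 1, "xyz": [-14.1, -1.6, 2.5], "angular": [0, 0, -1.143]},
    {"fingers": 1, "xyz": [-14.1, -1.6, 5.0], "angular": [0, 0, -1.143]},
    {"fingers": 1, "xyz": [-14.1, -1.6, 7.0], "angular": [0, 0, -1.143]},
    {"fingers": 1, "xyz": [-14.1, -1.6, 7.5], "angular": [0, 0, -1.143]}
  ]
}}

```text
clock: 5.08
position: [0.6088, 0.0009, 0.0681]
ee_rot: [0.348, -3.118, -0.001]
force: [-0.4, 0.8, -0.9]
width: 0.197
```

Call:
{"name": "jog_arm", "arguments": {
  "moves": [
    {"fingers": 1, "xyz": [0, 0, 0], "angular": [0, 0, 0]},
    {"fingers": 1, "xyz": [0, 0, 0], "angular": [0, 0, 0]}
  ]
}}

```text
clock: 5.32
position: [0.611, 0.0011, 0.0714]
ee_rot: [-0.348, 3.121, -0.0]
force: [0.6, -0.3, -0.5]
width: 0.194
```

```bash
python3 - <<'E'
from h import *
s=arm.observe();Rt=R(s['ee_rot']);ang=np.degrees(np.arctan2(Rt[1,1],Rt[0,1]))
c=np.array([.64988,-.00527]);a=np.radians(12.71);n=np.array([np.cos(a),np.sin(a)])
v=c-s['position'][:2];print(s['position'],ang,s['joints'].round(2),'dist to face',v@n,'lateral',v@[n[1],-n[0]],s['force'],s['width']*92)
ims=[cv2.imread('pics/side0.png')[0:1,0:1]]
A=imaging.get_image('side')[:,:,::-1];B=imaging.get_image('scene')[:,:,::-1]
cv2.imwrite('pics/p1.png',np.hstack([cv2.resize(A[120:260,220:360],(400,400),interpolation=2),cv2.resize(B[140:260,180:300],(400,400),interpolation=2)]))
E
```

```text
[0.61104202 0.00113079 0.07136315] 102.72830238973492 [ 0.17  0.63 -0.38  1.76  0.31  0.81  1.43] dist to face 0.036478021545231845 lateral 0.014788942846577719 [ 0.60509143 -0.29833    -0.4718163 ] 17.833744222389065
```

View pics/p1.png

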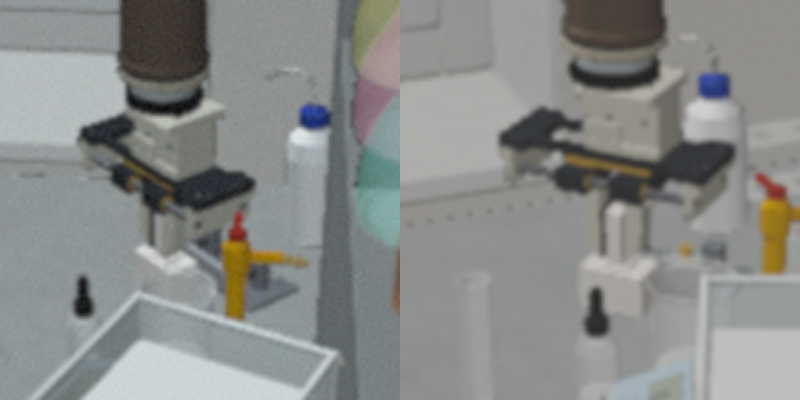

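The block stands upright in front of the bar with its long side parallel to it. The gap is about 18 mm, and the gripper is clear of the tap and the bottle.

Call:
{"name": "jog_arm", "arguments": {
  "moves": [
    {"fingers": 1, "xyz": [-0.8, 0, 0], "angular": [0, 0, 0]},
    {"fingers": 1, "xyz": [-1.4, 0, 0], "angular": [0, 0, 0]},
    {"fingers": 1, "xyz": [-1.7, 0, 0], "angular": [0, 0, 0]},
    {"fingers": 1, "xyz": [-1.9, 0, 0], "angular": [0, 0, 0]},
    {"fingers": 1, "xyz": [-2.1, 0, 0], "angular": [0, 0, 0]},
    {"fingers": 1, "xyz": [-2.3, 0, 0], "angular": [0, 0, 0]},
    {"fingers": 1, "xyz": [-2.45, 0, 0], "angular": [0, 0, 0]},
    {"fingers": 1, "xyz": [-2.45, 0, 0], "angular": [0, 0, 0]},
    {"fingers": 1, "xyz": [-2.45, 0, 0], "angular": [0, 0, 0]},
    {"fingers": 1, "xyz": [-2.45, 0, 0], "angular": [0, 0, 0]},
    {"fingers": 1, "xyz": [-2.45, 0, 0], "angular": [0, 0, 0]}
  ]
}}

```text
clock: 6.8
position: [0.6342, 0.0064, 0.0706]
ee_rot: [0.348, -3.122, -0.0]
force: [-4.2, -1.1, -1.7]
width: 0.193
```

```bash
cat > st.py <<'E'
from h import *
S=[];
for i in range(6):
    s=arm.observe();A=imaging.get_image('scene');S.append(s['force'])
a=np.radians(12.71);n=np.array([np.cos(a),np.sin(a),0]);c=np.array([.64988,-.00527,0])
Rt=R(s['ee_rot']);f=np.mean(S,0)
print(s['clock'],s['position'].round(4),'dist',(c-s['position'])@n,'F',f.round(2),'F.n',f@n,'angy',np.degrees(np.arctan2(Rt[1,1],Rt[0,1])),s['ft_torque'].round(3),s['width']*92)
E
python3 st.py
```

```text
7.05 [0.6343 0.0064 0.0706] dist 0.012607212743768003 F [-3.99 -0.41 -2.08] F.n -3.987057078774892 angy 102.72789182321803 [ 0.104  0.862 -0.098] 17.767358579501362
```

Call:
{"name": "jog_arm", "arguments": {
  "moves": [
    {"fingers": 1, "xyz": [0.15, 0, 0], "angular": [0, 0, 0]},
    {"fingers": 1, "xyz": [0.3, 0, 0], "angular": [0, 0, 0]},
    {"fingers": 1, "xyz": [0.3, 0, 0], "angular": [0, 0, 0]},
    {"fingers": 1, "xyz": [0.3, 0, 0], "angular": [0, 0, 0]}
  ]
}}

```text
clock: 7.6
position: [0.6318, 0.0058, 0.0709]
ee_rot: [-0.348, 3.122, -0.0]
force: [-3.3, -0.6, -2.3]
width: 0.194
```

```bash
python3 st.py; python3 - <<'E'
from h import *
A=imaging.get_image('side')[:,:,::-1];B=imaging.get_image('scene')[:,:,::-1]
cv2.imwrite('pics/p2.png',np.hstack([cv2.resize(A[170:250,250:350],(500,400),interpolation=2),cv2.resize(B[190:250,220:265],(300,400),interpolation=2)]))
E
```

```text
7.85 [0.6318 0.0057 0.0709] dist 0.015262745164978497 F [-2.31 -0.08 -1.63] F.n -2.2696137211576684 angy 102.72807302696069 [ 0.043  0.626 -0.128] 17.64046605594528
```

View pics/p2.png

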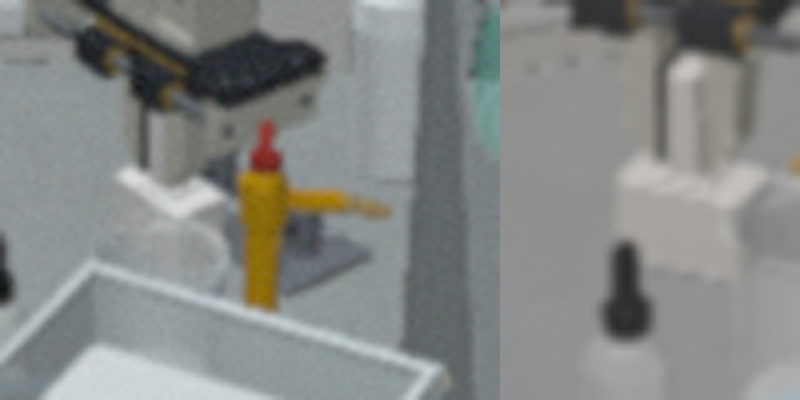

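Call:
{"name": "jog_arm", "arguments": {
  "moves": [
    {"fingers": 1, "xyz": [1, 0, 0], "angular": [0, 0, 0]},
    {"fingers": 1, "xyz": [2.5, 0, 0], "angular": [0, 0, 0]},
    {"fingers": 1, "xyz": [3.5, 0, 0], "angular": [0, 0, 0.1]},
    {"fingers": 1, "xyz": [3.5, 0, 0], "angular": [0, 0, 0.28]},
    {"fingers": 1, "xyz": [3.5, 0, 0], "angular": [0, 0, 0.46]},
    {"fingers": 1, "xyz": [3.5, 0, 0], "angular": [0, 0, 0.64]},
    {"fingers": 1, "xyz": [3.5, 0, 0], "angular": [0, 0, 0.82]},
    {"fingers": 1, "xyz": [3.5, 0, 0], "angular": [0, 0, 1.0]},
    {"fingers": 1, "xyz": [3.5, 0, 0], "angular": [0, 0, 1.18]},
    {"fingers": 1, "xyz": [3.5, 0, 0], "angular": [0, 0, 1.36]},
    {"fingers": 1, "xyz": [3.5, 0, 0], "angular": [0, 0, 1.5]},
    {"fingers": 1, "xyz": [3.5, 0, 0], "angular": [0, 0, 1.571]}
  ]
}}

```text
clock: 9.5
position: [0.5977, -0.0018, 0.0712]
ee_rot: [1.965, 2.45, 0.002]
force: [-0.4, -0.4, -1.8]
width: 0.194
```

Call:
{"name": "jog_arm", "arguments": {
  "moves": [
    {"fingers": 1, "xyz": [0, 0, 0], "angular": [0, 0, 0]},
    {"fingers": 1, "xyz": [0, 0, 0], "angular": [0, 0, 0]},
    {"fingers": 1, "xyz": [0, 0, 0], "angular": [0, 0, 0]}
  ]
}}

```text
clock: 9.88
position: [0.5975, -0.0021, 0.0708]
ee_rot: [1.961, 2.454, 0.0]
force: [0.5, 0.1, -1.2]
width: 0.193
```

```bash
python3 st.py
```

```text
10.125 [ 0.5974 -0.0021  0.0707] dist 0.05046592573212949 F [ 0.05  0.49 -1.06] F.n 0.15180108142762308 angy 12.72154454136842 [0.002 0.029 0.003] 17.93071850759055
```

Call:
{"name": "jog_arm", "arguments": {
  "moves": [
    {"fingers": 1, "xyz": [0, 0.8, 0], "angular": [0, 0, 0]},
    {"fingers": 1, "xyz": [0, 1.4, 0], "angular": [0, 0, 0]},
    {"fingers": 1, "xyz": [0, 1.7, 0], "angular": [0, 0, 0]},
    {"fingers": 1, "xyz": [0, 1.9, 0], "angular": [0, 0, 0]},
    {"fingers": 1, "xyz": [0, 2.1, 0], "angular": [0, 0, 0]},
    {"fingers": 1, "xyz": [0, 2.3, 0], "angular": [0, 0, 0]},
    {"fingers": 1, "xyz": [0, 2.5, 0], "angular": [0, 0, 0]},
    {"fingers": 1, "xyz": [0, 2.5, 0], "angular": [0, 0, 0]},
    {"fingers": 1, "xyz": [0, 2.5, 0], "angular": [0, 0, 0]},
    {"fingers": 1, "xyz": [0, 2.5, 0], "angular": [0, 0, 0]},
    {"fingers": 1, "xyz": [0, 2.5, 0], "angular": [0, 0, 0]}
  ]
}}

```text
clock: 11.55
position: [0.6216, 0.0035, 0.0707]
ee_rot: [-1.962, -2.454, 0.0]
force: [-1.7, -0.6, -1.5]
width: 0.196
```

```bash
python3 st.py
```

```text
11.8 [0.6217 0.0035 0.0706] dist 0.025560635739914645 F [-2.   -0.45 -1.43] F.n -2.051359522924095 angy 12.709825361626335 [-0.056  0.508 -0.027] 17.579804385196756
```

Call:
{"name": "jog_arm", "arguments": {
  "moves": [
    {"fingers": 1, "xyz": [0, 0.15, 0], "angular": [0, 0, 0]},
    {"fingers": 1, "xyz": [0, 0.15, 0], "angular": [0, 0, 0]},
    {"fingers": 1, "xyz": [0, 0.15, 0], "angular": [0, 0, 0]},
    {"fingers": 1, "xyz": [0, -1, 0], "angular": [0, 0, 0]},
    {"fingers": 1, "xyz": [0, -2.5, 0], "angular": [0, 0, 0]},
    {"fingers": 1, "xyz": [0, -4, 0], "angular": [0, 0, 0]},
    {"fingers": 1, "xyz": [0, -4, -4], "angular": [0, 0, 0]},
    {"fingers": 1, "xyz": [0, -4, -9], "angular": [0, 0, 0]},
    {"fingers": 1, "xyz": [0, -4, -14], "angular": [0, 0, 0]},
    {"fingers": 1, "xyz": [0, -4, -19], "angular": [0, 0, 0]},
    {"fingers": 1, "xyz": [0, -4, -21], "angular": [0, 0, 0]},
    {"fingers": 1, "xyz": [0, -4, -21], "angular": [0, 0, 0]}
  ]
}}

```text
clock: 13.35
position: [0.5834, -0.0054, 0.2825]
ee_rot: [1.96, 2.451, 0.005]
force: [0.8, 0.3, -1.9]
width: 0.197
```

```bash
python3 - <<'E'
from h import *
s=arm.observe();print(s['position'],s['joints'].round(2),s['width']*92)
A=imaging.get_image('side')[:,:,::-1];B=imaging.get_image('scene')[:,:,::-1]
cv2.imwrite('pics/sideb.png',A);cv2.imwrite('pics/sceneb.png',B)
cv2.imwrite('pics/bal.png',np.hstack([cv2.resize(A[215:335,195:345],None,fx=2.6,fy=4,interpolation=2),cv2.resize(B[212:312,230:362],None,fx=3,fy=4.8,interpolation=2)]))
E
```

```text
[ 0.58337386 -0.00537731  0.28248519] [-0.13  0.33  0.06  1.63 -0.02  1.17  0.16] 18.167165235786193
```

View pics/bal.png

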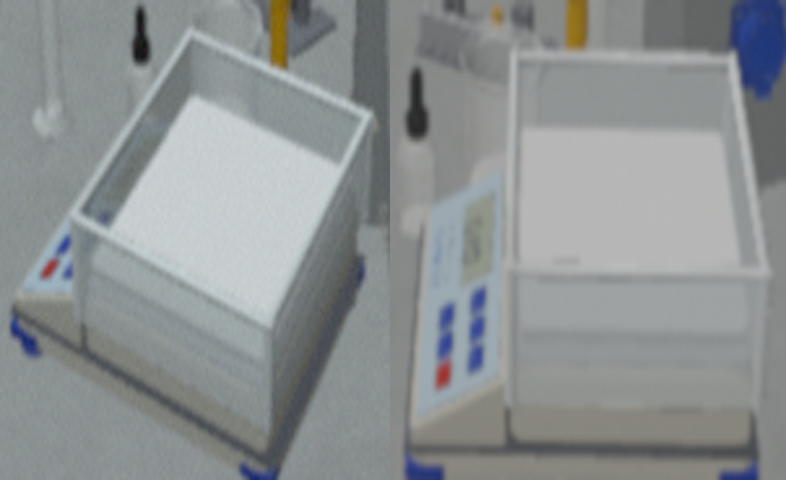

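The crops show the rim corners in both views: side (268,224), (338,243), (300,296), (224,269), and scene (271,223), (345,224), (356,268), (271,268). The display side is on the left, towards -x/+y.

```bash
python3 - <<'E'
from h import *
a,b=cam('scene'),cam('side')
sc=np.array([(513,54),(736,58),(768,270),(512,268)],float);sd=np.array([(190,35),(372,112),(272,325),(75,215)],float)
fs=lambda p:(p-[390,0])/[3,4.8]+[230,212]-[.3,.4];fd=lambda p:p/[2.6,4]+[195,215]-[.3,.4]
r=np.array([tri((a,u),(b,v))[0] for u,v in zip(fs(sc),fd(sd))]);print(r.round(4))
for nm,p in [('tri',r),('sc',np.array([plane(a,u,.135) for u in fs(sc)])),('sd',np.array([plane(b,u,.135) for u in fd(sd)]))]:
    q=p[:,:2];x=(q[1]-q[0]+q[2]-q[3]);y=(q[0]-q[3]+q[1]-q[2])
    print(nm,p.mean(0).round(4),'x ang',np.degrees(np.arctan2(x[1],x[0])),np.linalg.norm(x)/2,'y ang',np.degrees(np.arctan2(y[1],y[0])),np.linalg.norm(y)/2)
for u,v in[((524,130),(195,97)),((722,130),(340,163))]:print('pan',tri((a,fs(np.array(u,float))),(b,fd(np.array(v,float)))))
s=arm.observe();Rt=R(s['ee_rot']);t=np.array([.481,-.307,.2825]);print(Rt.T@(t-s['position'])*100,np.degrees(np.arctan2(Rt[1,1],Rt[0,1])))
E
```

```text
[[ 0.5044 -0.1734  0.1338]
 [ 0.6151 -0.3182  0.1351]
 [ 0.4559 -0.4349  0.1333]
 [ 0.3485 -0.2901  0.1326]]
tri [ 0.481  -0.3041  0.1337] x ang -53.02761302688094 0.18130194626190876 y ang 36.522787210968836 0.1960505115027102
sc [ 0.4798 -0.3047  0.135 ] x ang -52.83118074044958 0.18127836861777738 y ang 36.462886774910956 0.19754144240731344
sd [ 0.4801 -0.3063  0.135 ] x ang -52.33534978001487 0.17979685918669722 y ang 36.806233481175305 0.19778812203609514
pan (array([ 0.50383047, -0.18542904,  0.09440297]), np.float64(0.00046689732661867403))
pan (array([ 0.57935542, -0.32670131,  0.11376201]), np.float64(0.002594695177124652))
[-27.19817634 -16.49942813  -0.2638269 ] 12.713515839952453
```

Call:
{"name": "jog_arm", "arguments": {
  "moves": [
    {"fingers": 1, "xyz": [-1.5, -1, 0], "angular": [0, 0, 0]},
    {"fingers": 1, "xyz": [-5, -3, 0], "angular": [0, 0, -0.06]},
    {"fingers": 1, "xyz": [-9, -5.5, 0], "angular": [0, 0, -0.12]},
    {"fingers": 1, "xyz": [-13, -8, 0], "angular": [0, 0, -0.18]},
    {"fingers": 1, "xyz": [-17, -10.5, 0], "angular": [0, 0, -0.24]},
    {"fingers": 1, "xyz": [-21, -13, 0], "angular": [0, 0, -0.3]},
    {"fingers": 1, "xyz": [-24, -15, 0], "angular": [0, 0, -0.36]},
    {"fingers": 1, "xyz": [-26.3, -16.2, 0], "angular": [0, 0, -0.42]},
    {"fingers": 1, "xyz": [-27, -16.6, 0], "angular": [0, 0, -0.42]},
    {"fingers": 1, "xyz": [-27, -16.6, 0], "angular": [0, 0, -0.42]},
    {"fingers": 1, "xyz": [-27, -16.6, 0], "angular": [0, 0, -0.42]},
    {"fingers": 1, "xyz": [-27, -16.6, 0], "angular": [0, 0, -0.42]}
  ]
}}

```text
clock: 14.95
position: [0.4808, -0.304, 0.2807]
ee_rot: [-1.405, -2.81, -0.001]
force: [0.3, 0.2, -1.1]
width: 0.197
```

```bash
python3 st.py; python3 - <<'E'
from h import *
A=imaging.get_image('side')[:,:,::-1];B=imaging.get_image('scene')[:,:,::-1]
cv2.imwrite('pics/over.png',np.hstack([cv2.resize(A[150:310,200:360],(400,400),interpolation=2),cv2.resize(B[150:310,220:380],(400,400),interpolation=2)]))
E
```

```text
15.2 [ 0.4805 -0.3049  0.2808] dist 0.2311974056124264 F [ 0.16 -0.35 -1.39] F.n 0.0734922430226513 angy 36.80634609218972 [ 0.04  -0.056  0.056] 17.73772858665906
```

View pics/over.png

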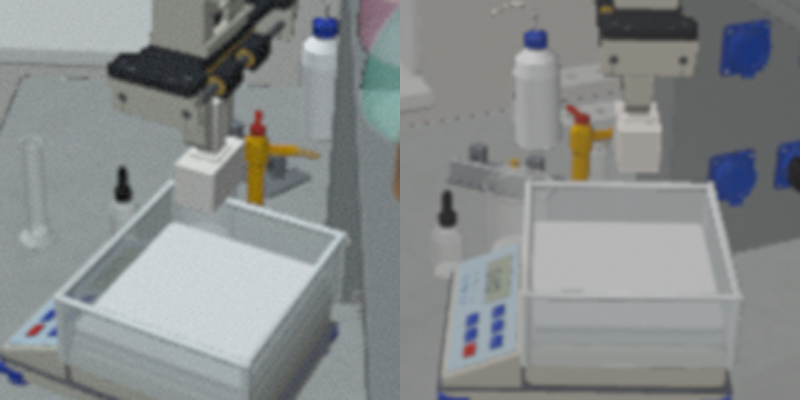

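Call:
{"name": "jog_arm", "arguments": {
  "moves": [
    {"fingers": 1, "xyz": [0, 0, 2], "angular": [0, 0, 0]},
    {"fingers": 1, "xyz": [0, 0, 4], "angular": [0, 0, 0]},
    {"fingers": 1, "xyz": [0, 0, 6], "angular": [0, 0, 0]},
    {"fingers": 1, "xyz": [0, 0, 8], "angular": [0, 0, 0]},
    {"fingers": 1, "xyz": [0, 0, 9.2], "angular": [0, 0, 0]},
    {"fingers": 1, "xyz": [0, 0, 10.0], "angular": [0, 0, 0]},
    {"fingers": 1, "xyz": [0, 0, 10.5], "angular": [0, 0, 0]},
    {"fingers": 1, "xyz": [0, 0, 10.6], "angular": [0, 0, 0]},
    {"fingers": 1, "xyz": [0, 0, 10.6], "angular": [0, 0, 0]},
    {"fingers": 1, "xyz": [0, 0, 10.6], "angular": [0, 0, 0]},
    {"fingers": 1, "xyz": [0, 0, 10.6], "angular": [0, 0, 0]}
  ]
}}

```text
clock: 16.73
position: [0.4804, -0.3052, 0.175]
ee_rot: [1.407, 2.808, 0.0]
force: [0.5, 0.9, -1.1]
width: 0.194
```

```bash
python3 st.py; python3 - <<'E'
from h import *
s=arm.observe();p=s['position'];Rt=R(s['ee_rot']);z0=p[2]-.0657
Y=Rt[:,1];X=Rt[:,0];out=[]
for n,r in(('side',(200,130,160)),('scene',(225,130,160))):
    A=np.ascontiguousarray(imaging.get_image(n)[:,:,::-1]);c=cam(n)
    x,y,w=r;k=2.5;o=cv2.resize(A[y:y+w,x:x+w],(400,400),interpolation=2)
    for h in(0,.04):
        for i in(-1,1):
            for j in(-1,1):
                q=proj(c,[p[0]+Y[0]*.03*i+X[0]*.018*j,p[1]+Y[1]*.03*i+X[1]*.018*j,z0+h])[0]
                cv2.circle(o,tuple(((q+.5-[x,y])*k).astype(int).tolist()),2,(0,0,255),-1)
    out.append(o)
cv2.imwrite('pics/fin.png',np.hstack(out));print(z0)
E
```

```text
16.975 [ 0.4803 -0.3052  0.1748] dist 0.2314083152444441 F [-0.18  0.37 -1.04] F.n -0.09582489116136406 angy 36.77857682838675 [-0.018 -0.053  0.046] 17.818657866966088
0.10905790623231214
```

View pics/fin.png

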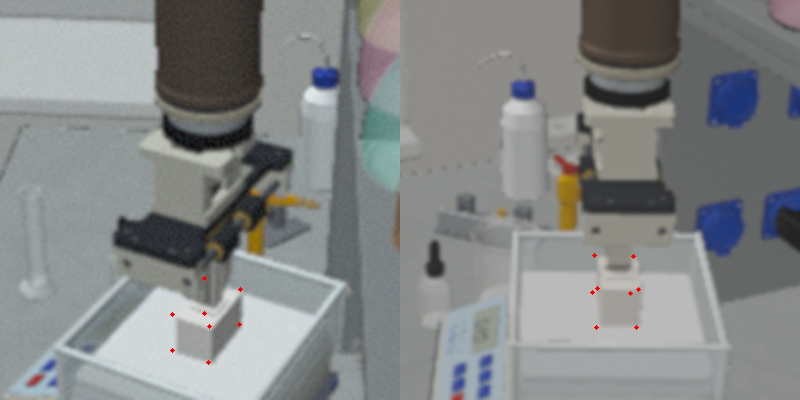

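The specimen is upright and inside the frame. It sits within about 1.5 px of the predicted corners, shifted roughly 3 mm toward -tool x. I'll correct that and lower it 3 mm.

Call:
{"name": "jog_arm", "arguments": {
  "moves": [
    {"fingers": 1, "xyz": [0.2, 0, 0.1], "angular": [0, 0, 0]},
    {"fingers": 1, "xyz": [0.3, 0, 0.3], "angular": [0, 0, 0]},
    {"fingers": 1, "xyz": [0.3, 0, 0.3], "angular": [0, 0, 0]},
    {"fingers": 1, "xyz": [0.3, 0, 0.3], "angular": [0, 0, 0]},
    {"fingers": 1, "xyz": [0.3, 0, 0.3], "angular": [0, 0, 0]},
    {"fingers": 1, "xyz": [0.3, 0, 0.3], "angular": [0, 0, 0]},
    {"fingers": 1, "xyz": [0.3, 0, 0.3], "angular": [0, 0, 0]},
    {"fingers": 1, "xyz": [0.3, 0, 0.3], "angular": [0, 0, 0]}
  ]
}}

```text
clock: 18.12
position: [0.4785, -0.3028, 0.1717]
ee_rot: [1.407, 2.809, -0.0]
force: [-0.1, -0.7, -0.1]
width: 0.193
```

```bash
python3 st.py; python3 -c "
from cell import job,arm
print(arm.observe()['dq'].round(3));print(job.sign_off())"
```

```text
18.375 [ 0.4785 -0.3028  0.1717] dist 0.2326419409770666 F [ 0.23 -0.17 -0.81] F.n 0.19031949693997488 angy 36.779349012660155 [ 0.084 -0.022  0.007] 18.068525669693592
[ 0.     0.001  0.002  0.001  0.    -0.001 -0.001]
the job is handed in; nothing more can be done
None
```

I gripped the specimen by its stem at 40 N and pressed it against the earthing bar, first with a broad side, then after a quarter turn with a narrow end. I then lifted it clear of the row, the tap and the draught frame, and handed the job in at 18.4 s with it held still above the pan.

**Presses:** The bar's travel can't be read directly, so I estimated it from the force and the arm's position. The broad side peaked at about 4 N, and the narrow end at about 2 N and then 1.5 mm further. My position estimate puts the travel at roughly 5–8 mm, short of the 12 mm stop. The force on the broad side suggested more, about 9–10 mm. The bar face may lie about 3 mm nearer than I measured, or the force readings may have been that noisy.

**Final pose:** The tool was at (0.4785, -0.3028, 0.1717), with the specimen's underside about 10 mm above the pan. Its long side was at 36.8°, and the balance's front measured about 36.7°. The grip width was steady at 18 mm, the joints were at rest, and I saw no contact force.

**What disagreed:**
- The fixed cameras showed the specimen about 3 mm off the position the arm reported. I corrected for that but did not take another picture afterwards.
- One triangulated pan corner came out at 114 mm instead of 96 mm. I put this down to a mismatched corner, since the other corner read 94 mm and the rim 134 mm, close to the stated 96 mm and 135 mm.

Nothing else looked shifted or knocked over in the pictures.

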